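# Clamp the blue canister's lid with its wire bail

## Task

Seal the clear sample canister with the blue lid: swing its wire bail up and over the lid, past the cam ears' dead centre, until it snaps fully home against its stop and stays clamped, then let go. The canister with the orange lid is still being filled, so leave its bail open as it is.

Things in the scene. Friction and masses are not known exactly. Their poses are not given: they have to be found in the camera images.
- blue_canister: Clear jar (80 mm wide, vials inside) on a rubber foot 100 mm wide stuck to the bench; flat blue lid 88 mm wide, top 95 mm up, already on. Origin: centre of the foot's underside, z up. Bail hinge axis: parallel to own y, 79 mm above the origin; the bail lies open on the -x side and swings over to +x. Two steel cam ears on the lid at y = +-34 mm, 120 mm up, 44 mm long in x; free between y = +-30 mm.
- blue_grip (a point): Centre of the blue round grip on the crossbar of the bail: 14 mm thick, 46 mm long along the canister's y, 78 mm from the hinge axis. 5 mm wire; arms at y = +-50 mm to 40 mm from the hinge, then in to y = +-28 mm and on to the grip, so the loop below the grip is open, 50 mm wide. Clamped, the grip is 155 mm above the bench, 19 mm to +x of the canister's centre.
- blue_bail (a joint): Angle of the blue canister's bail, rad. 0: points to the canister's -x side, 30 degrees above level; grows as it swings up and over. Starts at 0.05 to 0.40; stays where left while open (about 1 N at the grip). From about 0.6 it squeezes the lid down and springs back if let go, needing 5 to 7 N at the grip. Dead centre (upright) 1.05; from about 1.15 it snaps on by itself to the stop at 1.33 and stays.
- orange_grip (a point): Centre of the same grip, orange, on the open bail of a like canister with an orange lid and orange grip. To be left where it is.

How it is judged:
By the outcome, as a careful person would: the job done as asked, in the order asked, and still so for the second after the job is handed in, with the robot touching nothing.
It also fails if it takes over 29 s, if anything falls off the work surface, if the arm or the gripper's body presses on something with over 40 N, if the wrist force passes 120 N, or if a joint passes its speed limit or range.

## Robot

A 6-joint arm with a two-finger parallel gripper is mounted at the origin on a cart in front of the work surface, level with it; the furniture and walls round the work are solid. World frame = base frame: x ahead of the robot, y to its left, z up, the work surface at z = 0. Lengths are in m, angles in rad, forces in N, time in s.
With the tool pointing down it reaches from about 0.275 to 0.825 m from the base axis. Payload 4.9 kg.
Tool frame: the origin (TCP) lies midway between the tips of the shut fingers; the grasp point (between the pads) lies 19 mm behind it (grip_point_offset is the distance from the TCP to the grasp point, in m); z points along the fingers, y is the line along which they close (so a half turn about z gives the same grasp; the last joint's range is limited). The gripper opens to 85 mm and grips with 20 to 120 N. Pads are 22 mm wide; open, the fingers measure 114 mm over their backs; the gripper's body (76 mm by 85 mm) begins 54 mm behind the grasp point. The pads swing forward as they close: fully open they stand 13 mm farther back than shut.
Start: joints at [-1.332, 0.326, -0.193, 1.052, 0, 1.437], TCP at [0.2, -0.512, 0.231] pointing down, gripper open.
Joint ranges: [-2.65, 2.65], [-0.97, 1.79], [-1.3, 1.35], [-1.93, 2.1], [-1.47, 1.37], [-3.14, 3.14]. Speed limits (rad/s): [2.57, 2.57, 3.14, 3.14, 3.14, 3.14].

## Interface

Orientations are given as a rotation vector (axis times angle).
In Python, from cell import * gives the robot as it stands. Calls block until the motion is done:
- movep(position, orientation): joint-space move of the TCP to a pose.
- move_l(position, velocity=0.15, rot=None, until_force=None): straight line of the TCP; rot=None keeps the orientation; velocity is the mean speed in m/s. With until_force (N) it stops when the force on the tool has changed by that much, and returns True; else False.
- set_joints(angles): joint-space move.
- let_go() and grab(newtons=None): open the fingers fully, or close them until they stop; newtons is the grip in N (None keeps the last).
- sleep(seconds).
- ik(position, orientation): joint angles nearest the present ones, or None.
- get_state(): the state.
- grab_frame(name): name is "scene" or "top"; returns a dict with "img" (480x640x3 uint8, red, green, blue), "fx", "fy", "cx", "cy" (pixels), "k1" (the pictures are not rectified: a ray, as slopes to the right and down, at radius r is drawn at 1 + k1 r^2 times it, then the intrinsics apply), "cam_to_world" (4x4, takes a point from camera to world coordinates). Camera axes: x right, y down, z forward; pixel columns grow to the right and rows downward; lengths in m; the calibration is good to about 2 mm. A picture is of the moment at which its call begins. There is no depth.
A pose or a line that the arm cannot do raises MotionError and nothing moves.
- sign_off(): hands the job in; it is judged then, once.
Trained networks look in the newest picture that a camera, given by its name, has taken for a name from the list of things; names that differ only in an ending like _2 or _b are one class to them, and where a whole thing is asked for, a point or a joint stands for the part that bears it (a point fixed in the world has none). Each returns a list of dicts, best first, with "score" (0 to 1); they miss things now and then, are a little off and sometimes report something else, mostly with a low value. They report only what shows in the picture. A call takes as long as a camera call.
- spot_in(camera, name): "centre" ([column, row] in pixels, amid what is visible of it).
- silhouettes(camera, name): "mask" (480x640 bool, what is visible of it) and "centre" ([column, row] in pixels, amid what is visible of it).
- tip_of(camera, name): "centre" ([column, row] in pixels: a listed point, or the origin of a listed thing).
The state is a dict: "clock": time; "q": joint angles; "joint_velocities": joint speeds; "tau": joint torques, N m; "position": TCP position; "eef_rot": TCP orientation; "contact_force": force on the tool from outside, world axes, zero at the start; "wrist_torque": the same for the moment, N m; "finger_gap": opening from 0.0 (shut) to 1.0 (fully open); "grasp_force": force on a finger pad.
Only numpy, scipy, OpenCV 4.12 (cv2) and the standard library are available. Lean on these libraries where they do the work, as an engineer would, in place of code of your own. Each camera call takes 0.05 s, during which the arm holds its last target. There are 200 camera calls.

## Working session

There is one attempt and no reset: what is moved stays moved. The work goes in short steps, each a Python script; the robot and the scene stay as the last script left them, time stands still between calls to the robot, and variables do not carry over. Pictures are saved under pics/ and viewed, at most 10 in all, crops included, and the job is handed in when it is done.

```bash
mkdir -p pics; ls
cat > h.py <<'E'
from cell import *
import numpy as np, cv2
def ray(f,px):
    K=np.array([[f["fx"],0,f["cx"]],[0,f["fy"],f["cy"]],[0,0,1.]])
    u=cv2.undistortPoints(np.array([[px]],float),K,np.array([f["k1"],0,0,0.]))[0,0]
    T=np.array(f["cam_to_world"]); d=T[:3,:3]@[u[0],u[1],1]
    return T[:3,3],d/np.linalg.norm(d)
def proj(f,P):
    T=np.array(f["cam_to_world"]); p=T[:3,:3].T@(np.asarray(P,float)-T[:3,3]); x=p[:2]/p[2]
    x=x*(1+f["k1"]*(x@x)); return np.array([f["fx"]*x[0]+f["cx"],f["fy"]*x[1]+f["cy"]])
def tri(rs):
    A=sum(np.eye(3)-np.outer(d,d) for o,d in rs); b=sum((np.eye(3)-np.outer(d,d))@o for o,d in rs)
    return np.linalg.solve(A,b)
E
python3 - <<'E'
from h import *
fs={}
for c in("scene","top"):
    f=fs[c]=grab_frame(c); cv2.imwrite(f"pics/{c}0.png",f["img"][:,:,::-1])
    print(c,np.array(f["cam_to_world"])[:3,3].round(3),f["fx"],f["k1"])
    for n in("blue_canister","blue_grip","orange_grip"):
        for k in (spot_in,tip_of):
            print(n,k.__name__,[(np.round(r["centre"],1).tolist(),round(r["score"],2)) for r in k(c,n)][:3])
print(get_state()["clock"],get_state()["eef_rot"])
E
```

```text
pics
scene [-0.148  0.659  1.063] 621.6762693819685 -0.16839999092738997
blue_canister call [([211.5, 306.4], 0.96)]
blue_canister call [([215.5, 323.1], 0.63)]
blue_grip call [([217.3, 295.9], 0.58)]
blue_grip call [([219.3, 294.8], 0.71)]
orange_grip call [([368.2, 209.5], 0.69)]
orange_grip call [([365.9, 210.1], 0.47), ([213.6, 320.7], 0.41)]
top [0.446 0.009 1.059] 433.09578648160857 -0.034888219635849975
blue_canister call [([211.6, 211.5], 0.96)]
blue_canister call [([217.3, 210.3], 0.94)]
blue_grip call [([199.3, 220.7], 0.67)]
blue_grip call [([202.3, 227.7], 0.67)]
orange_grip call [([390.3, 240.0], 0.49)]
orange_grip call [([388.2, 243.6], 0.55)]
0.7 [ 3.08711617e+00  5.82218585e-01 -1.12881392e-05]
```

View pics/scene0.png

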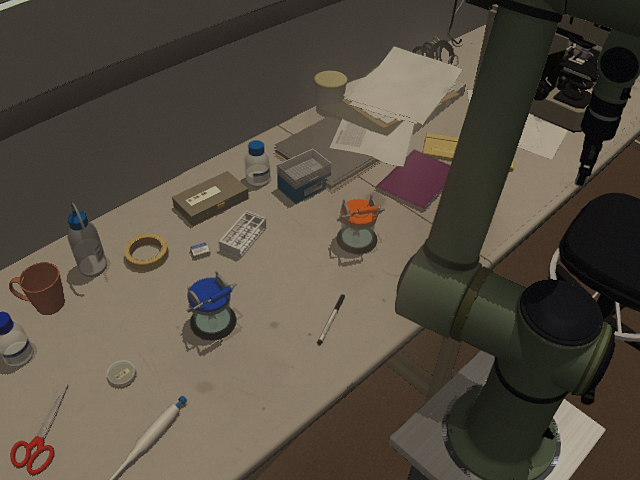

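View pics/top0.png

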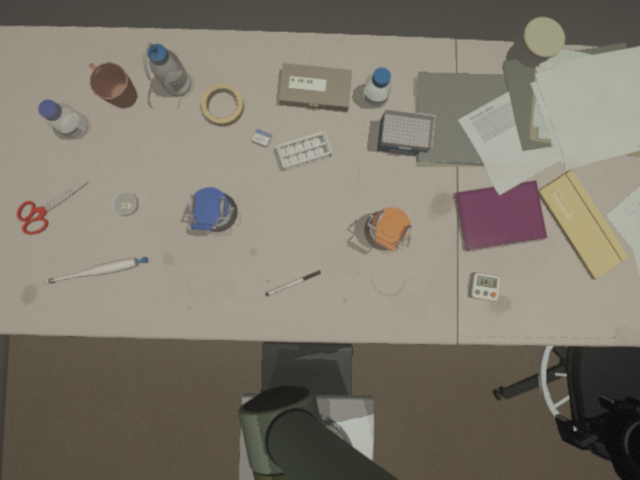

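The scene and top pictures show the blue canister at top (211,210) and scene (211,307), and the orange one at top (388,230). I need an enlarged crop to read the bail direction.

Run:
```python
import cv2,numpy as np
t=cv2.imread("pics/top0.png");s=cv2.imread("pics/scene0.png")
a=cv2.resize(t[175:245,170:250],(400,350),interpolation=2);b=cv2.resize(s[260:350,165:265],(400,360),interpolation=2)[:350]
c=cv2.resize(t[190:260,340:420],(400,350),interpolation=2)[:240]
cv2.imwrite("pics/crop0.png",np.vstack([np.hstack([a,b]),np.hstack([c,c*0])]))
```

```text
(no output)
```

View pics/crop0.png

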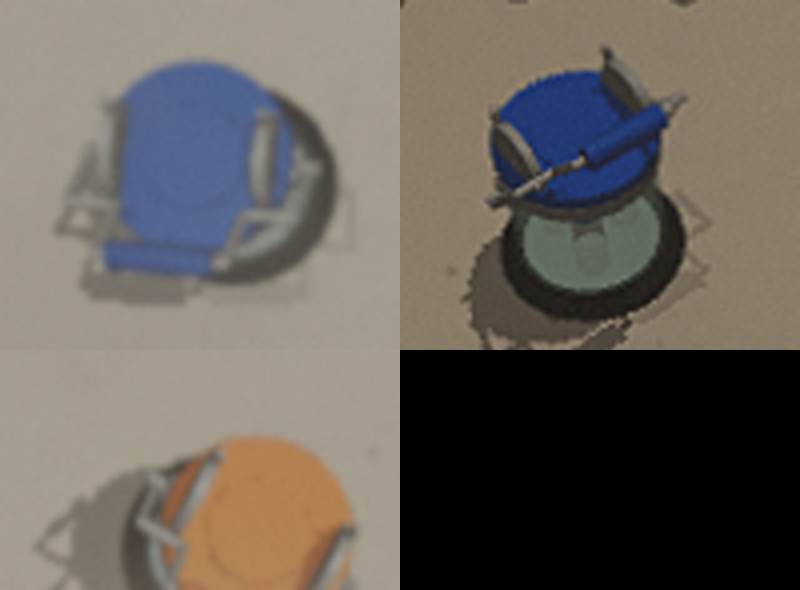

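Zoom: in the top view the grip runs (191,226)–(212,228) on the robot side (canister −x ≈ world −x), and the lid centre is near (209,207). In the scene view the grip runs (211,300)–(232,288), so yaw is near 0. The plan is to push the grip from the −x side with shut fingers along its arc. First I fit the pose.

```bash
cat >> h.py <<'E'
def W(p,P):  # canister -> world
    c,s=np.cos(p[2]),np.sin(p[2]); return np.array([p[0]+c*P[0]-s*P[1],p[1]+s*P[0]+c*P[1],P[2]])
def grip(th,y=0):
    a=th+np.pi/6; return [-.078*np.cos(a),y,.079+.078*np.sin(a)]
E
python3 - <<'E'
from h import *
from scipy.optimize import least_squares
t=grab_frame("top");s=grab_frame("scene")
g=lambda y:(lambda th:grip(th,y))
obs=[(t,lambda th:[0,0,0],(217,210.8)),(s,lambda th:[0,0,0],(214.5,323)),(t,lambda th:[0,0,.095],(209.2,206.8)),
(t,g(.023),(191,225.8)),(t,g(-.023),(212.4,228)),(s,g(.023),(211,300)),(s,g(-.023),(232,288)),(s,g(0),(219.3,294.8)),(t,g(0),(202.3,227))]
f=lambda p:np.concatenate([proj(F,W(p,P(p[3])))-o for F,P,o in obs])
r=least_squares(f,[.47,.22,0,.2],loss="soft_l1")
print(r.x.round(4)); print(f(r.x).reshape(-1,2).round(1))
np.save("p.npy",r.x); p=r.x; print(W(p,grip(p[3])))
# reachability of path
for dy in (0,np.pi/2,-np.pi/2):
    from scipy.spatial.transform import Rotation as R
    rot=(R.from_euler("z",p[2]+dy)*R.from_euler("x",np.pi)).as_rotvec()
    for P in([-.12,0,.2],grip(1.33)): 
        q=ik(W(p,P),rot); print(dy,None if q is None else np.round(q,2))
E
```

```text
[ 0.5917  0.2315 -0.0742  0.3079]
[[ 0.1  0.9]
 [ 0.1 -2.4]
 [-0.8 -1.2]
 [-0.6 -0. ]
 [-0.6 -0.1]
 [ 1.3 -0.4]
 [-0.1  0.5]
 [ 2.8 -0.8]
 [-1.2 -0.1]]
[0.53924656 0.2354284  0.13663677]
0 [ 0.33  0.31 -0.3   0.96  0.   -2.74]
0 [ 0.25  0.57 -0.    0.99  0.   -2.82]
1.5707963267948966 [ 0.33  0.31 -0.3   0.96  0.    1.98]
1.5707963267948966 [ 0.25  0.57 -0.    0.99  0.    1.89]
-1.5707963267948966 [ 0.33  0.31 -0.3   0.96  0.   -1.16]
-1.5707963267948966 [ 0.25  0.57 -0.    0.99  0.   -1.25]
```

Run:
```python
from h import *
from scipy.spatial.transform import Rotation as R
p=np.load("p.npy"); rot=(R.from_euler("z",p[2]+np.pi/2)*R.from_euler("x",np.pi)).as_rotvec()
g=np.array(grip(p[3])); off=np.array([-.0215,0,-.03])
grab(20)
pre=g+off+[-.025,0,0]
movep(W(p,pre+[0,0,.15]),rot)
move_l(W(p,pre),.15)
f=grab_frame("scene"); cv2.imwrite("pics/s1.png",cv2.resize(f["img"][220:370,130:330,::-1],(800,600)))
h=move_l(W(p,g+off+[.015,0,0]),.04,until_force=2)
st=get_state(); c=np.cos(p[2]);s=np.sin(p[2]); d=np.array(st["position"])-W(p,g+off)
print(h,d.round(4),np.round(st["contact_force"],1),st["clock"],st["finger_gap"])
```

```text
True [ 0.0025 -0.0003 -0.0004] [-0.3  0.5  0.5] 6.3 0.0005727771880662989
```

View pics/s1.png

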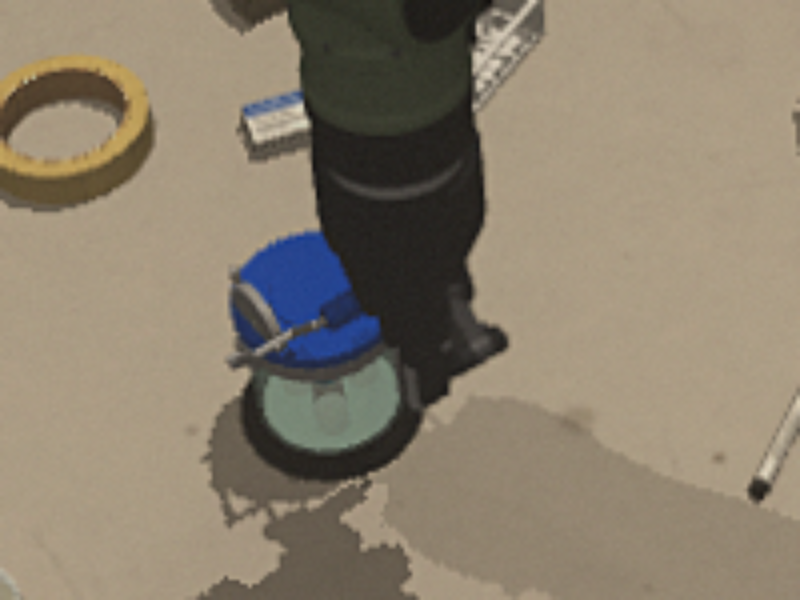

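The fingers stand just robot-side of the grip (crop about (430,370)), and contact came within 3 mm of the prediction. Now I follow the arc.

Run:
```python
from h import *
p=np.load("p.npy"); off=np.array([-.0195,0,-.03])
for th in (.5,.7,.9,1.05,1.16,1.22):
    h=move_l(W(p,np.array(grip(th))+off),.06,until_force=30)
    st=get_state(); print(th,h,np.round(st["contact_force"],1),round(st["clock"],2),np.round(st["position"],4))
    if h: break
f=grab_frame("scene"); cv2.imwrite("pics/s2.png",cv2.resize(f["img"][220:370,130:330,::-1],(800,600)))
```

```text
0.5 False [-0.3 -0.4 -0.5] 6.72 [0.5326 0.236  0.1159]
0.7 False [-3.7  0.3  3.4] 7.12 [0.5456 0.2351 0.1225]
0.9 False [-1.1 -0.2  0.5] 7.53 [0.5615 0.2339 0.1263]
1.05 False [-0.8  0.4 -0. ] 7.88 [0.5734 0.2328 0.127 ]
1.16 False [ 0.3 -0.5 -0.1] 8.17 [0.5815 0.2322 0.1264]
1.22 False [-0.1 -0.  -0.9] 8.42 [0.5858 0.2319 0.1258]
```

View pics/s2.png

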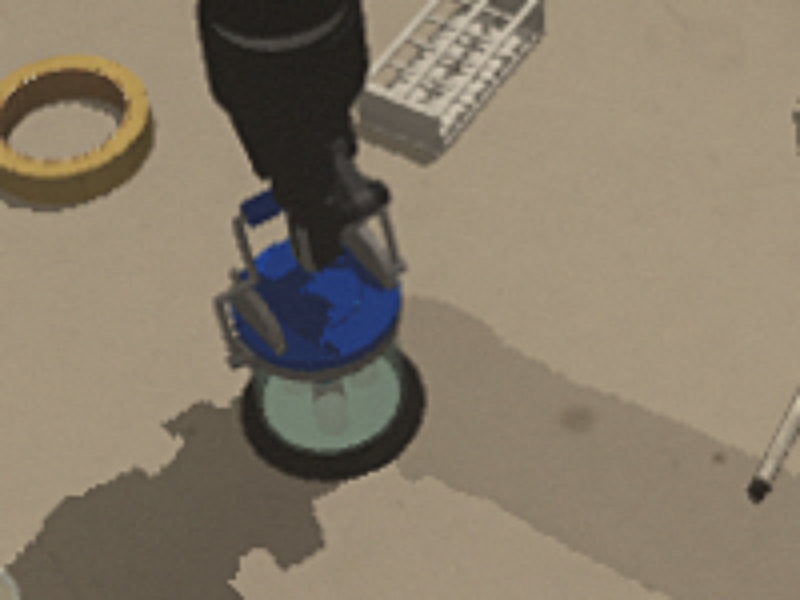

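The bail now stands past upright, with the grip at crop (262,205), on the far side of the fingers. I'll nudge gently to confirm it is against the stop, then back off and look.

Run:
```python
from h import *
p=np.load("p.npy"); off=np.array([-.0195,0,-.03])
b=np.array(grip(1.22))+off
h=move_l(W(p,b+[.012,0,0]),.04,until_force=10)
st=get_state(); print(h,np.round(st["contact_force"],1),(np.array(st["position"])-W(p,b)).round(4))
move_l(W(p,b+[-.008,0,0]),.08)
move_l(W(p,b+[-.008,0,.12]),.15)
move_l(W(p,b+[-.15,0,.15]),.25)
fs={c:grab_frame(c) for c in("scene","top")}
for c in fs:
    print(c,[np.round(r["centre"],1).tolist()+[round(r["score"],2)] for r in tip_of(c,"blue_grip")],[(th,proj(fs[c],W(p,grip(th))).round(1).tolist()) for th in(1.05,1.2,1.33)])
    print([np.round(r["centre"],1).tolist() for r in tip_of(c,"orange_grip")])
a=cv2.resize(fs["scene"]["img"][240:350,160:270],(400,400));bb=cv2.resize(fs["top"]["img"][165:255,165:255],(400,400))
cv2.imwrite("pics/s3.png",np.hstack([a,bb])[:,:,::-1]); print(get_state()["clock"],np.round(get_state()["contact_force"],1))
```

```text
True [-2.1  0.4  1.9] [ 0.0068 -0.0006 -0.0011]
scene [[198.5, 265.2, 0.65]] [(1.05, [206.5, 271.4]), (1.2, [203.5, 268.3]), (1.33, [200.9, 266.3])]
[[366.6, 212.4]]
top [[201.0, 188.5, 0.84]] [(1.05, [201.8, 200.9]), (1.2, [202.6, 195.5]), (1.33, [203.4, 191.1])]
[[390.1, 245.1]]
11.0917 [0.5 0.1 0.7]
```

View pics/s3.png

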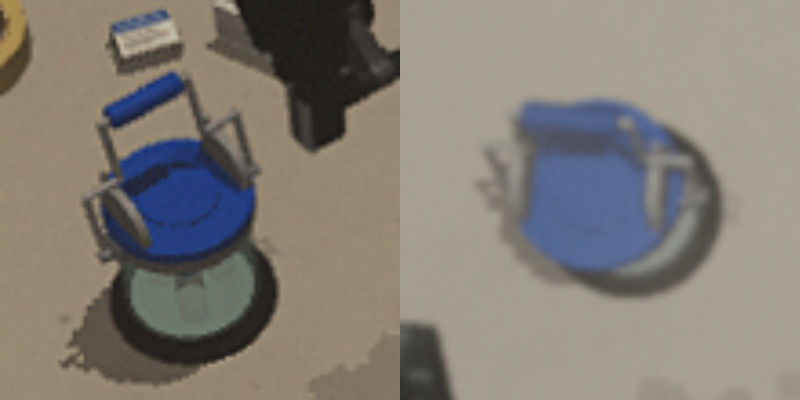

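The bail is over the lid with its grip at scene (198.5,265) and top (201,188.5). That matches the 1.33 stop within about 3 px. The fingers are clear and the orange grip has not moved.

```bash
python3 -c "
from cell import *
print(sign_off())"
```

```text
the job is handed in; nothing more can be done
None
```

The blue canister is sealed: its bail went past dead centre and sits at its stop within about 3 pixels in both cameras, the arm is clear of it, the orange bail is still open where it was, and the job was handed in at about 11 s.

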